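# Pack the spare profile and stack the parts trays

## Robot

A 6-joint arm with a two-finger parallel gripper is mounted at the origin on the work surface. World frame = base frame: x ahead of the robot, y to its left, z up, the work surface at z = 0. Lengths are in m, angles in degrees, forces in N, time in s.
With the tool pointing down it reaches from about 0.4 to 0.825 m from the base axis. Payload 7 kg.
Tool frame: the origin (TCP) lies midway between the tips of the shut fingers; the grasp point (between the pads) lies 19 mm behind it; x points along the fingers, z is the direction in which the jaws open and shut, and the axes are right-handed (so a half turn about x gives the same grasp; the last joint's range is limited). The gripper opens to 88 mm and grips with 3 to 60 N. Pads are 19 mm wide; open, the fingers measure 130 mm over their backs; the gripper's body (78 mm by 193 mm) begins 47 mm behind the grasp point.
Start: joints at [-54.597, 20.546, 0.682, 0, -70.136, -16.507], TCP at [0.219, -0.639, 0.227] pointing down, gripper open.
Joint ranges: [-176.03, 176.03], [-82.01, 121.73], [-58.28, 71.71], [-173.87, 95.51], [-174.79, -0.11], [-173.66, 173.66]. Speed limits (degrees/s): [136.94, 136.94, 172.46, 180, 180, 180].

## Interface

Orientations are given as [roll, pitch, yaw] about the fixed x, y, z axes, in that order (R = Rz(yaw) Ry(pitch) Rx(roll)).
In Python, from plant import get_state, capture, close_job gives the robot as it stands.
- The arm moves only by the tool play_rows, never from a script. Its argument "series" is one flat list of numbers, 4 for each row, row after row: the shift along the tool's x, y, z in m, then the turn about the tool's x in rad. In form: [tx, ty, tz, spin, tx, ty, tz, spin, ...]. A call has exactly 5 rows; each row shifts and turns the commanded pose from where the row before left it, along the tool's axes as they then stand; what a row does not reach is not made up. A row lasts 1/12 s, in which the tool goes at most 41.7 mm and 7.16 degrees, less where a joint would pass 70% of its speed; a pose out of reach is approached as far as the arm can. A call is refused whole if a number of a shift passes 0.0417 or a number of a turn 0.125, either way. A call with a gripper value outside its range is refused whole. "jaw" is the opening in per cent of the stroke, from 0 (shut) to 100 (fully open), set as the call begins (left out, the last holds). The fingers move at their own pace and stop on an object; "squeeze" is the grip in N (left out, the last holds). Time passes only in rows, so rows that do not move let the fingers close, or fill a call up. It gives the time, the measured TCP pose, the force and the opening at its end, in the units of the state.
- get_state(): the state, without advancing time (a new reading comes with each control period).
- capture(name): name is "scene" or "top" or "wrist"; returns a dict with "img" (400x640x3 uint8, blue, green, red), "K" (3x3 intrinsics, pixels), "world_from_camera" (4x4, takes a point from camera to world coordinates). Camera axes: x right, y down, z forward; pixel columns grow to the right and rows downward; lengths in m; the calibration is good to about 2 mm. A picture is of the moment at which its call begins. There is no depth.
- close_job(): hands the job in, once; it reports no verdict.
The state is a dict: "time_s": time; "joints": joint angles; "qd": joint speeds; "joint_torque": joint torques, N m; "tcp_pos": TCP position; "eef_rot": TCP orientation; "contact_force": force on the tool from outside, world axes, zero at the start; "moment": the same for the moment, N m; "gripper_width": finger opening in m.
Only numpy, scipy, OpenCV 4.12 (cv2) and the standard library are available. Lean on these libraries where they do the work, as an engineer would, in place of code of your own. Each camera call takes 0.05 s, during which the arm holds its last target.

## Task

Put the loose aluminium profile down flat inside the open bottom tray, then pick up the other parts tray by its handle, keep it level so that its rollers stay in, and lower it onto the bottom tray until its four corner lugs are fully home in the sockets before you let go. Leave the bottom tray standing where it is and do not disturb the spool, the scraper or the jar.

Things in the scene. Friction and masses are not known exactly. Their poses are not given: they have to be found in the camera images.
- bottom_tray: Open grey tray without handle, 190 (x) x 140 (y) x 50 mm high, walls and floor 4 mm, loose on the bench, 0.7 kg. In each inner corner a 28 mm square block, flush with the rim, has an 18 mm square socket 14 mm deep in its top, centred at x +-81, y +-56 mm. Inside 182 x 132 mm, less the blocks (134 mm between them along x, 84 along y). Origin: centre of the underside. z up.
- top_tray_handle (a point): Centre of the top tray's handle: a grip bar 130 (x) x 16 (y) x 20 mm high, along the middle of the tray, on end posts at x +-58 mm. It stands 31 mm above the tray's rim (to this point), 76 mm above its underside, 88 mm above the lug tips (and the bench, at the start). Stacked fully home, this point is 126 mm above the bottom tray's origin. x along the handle, z up. 0.35 kg plus two rollers.
- profile_mid (a point): Centre of a loose straight piece of bare aluminium slotted profile, 150 (x) x 30 x 30 mm, about 0.14 kg, lying on the bench. x along its length. Lying on the floor of the bottom tray, its centre is 19 mm above that tray's origin.
- roller1_mid (a point): Centre of a black plastic roller (disc 44 mm in diameter, 20 mm thick, 40 g) lying loose on the floor of the top tray, on the +y side of its middle divider.
- roller2_mid (a point): Centre of a second roller just like it, on the -y side of the top tray's divider.
- spool_mid (a point): Centre of a cardboard filament spool lying flat, 200 mm in diameter, 60 mm high; a bystander.
- scraper: Scraper with a flat blade, 200 mm long, lying on the bench; a bystander. Origin on its underside, x along its length.
- glue_jar: Closed jar of 60 mm diameter, 85 mm high; a bystander. Origin at the centre of its underside.
- top_tray: Grey tote tray with a lengthwise handle, 190 (x) x 140 (y) mm. Four round lugs, 13 mm in diameter tapering to 7 mm at the tip, stick 12 mm down from its underside at x +-81, y +-56 mm; home, the underside rests on the bottom tray's rim. The same turned half round. Origin: midway between the lug tips, 88 mm below the handle's centre. x along the handle, z up.
Mind the look-alikes: they are no part of the job. Leave any green or yellow look-alike of the top_tray alone.

How it is judged:
By the outcome, as a careful person would: the job done as asked, in the order asked, and still so for the second after the job is handed in, with the robot touching nothing.
It also fails if it takes over 64 s, if anything falls off the work surface, if the arm or the gripper's body presses on something with over 40 N, if the wrist force passes 120 N, or if a joint passes its speed limit or range.

## Working session

There is one attempt and no reset: what is moved stays moved. The work goes in short steps, Python scripts to look and compute and a tool call to move; the robot and the scene stay as the last step left them, time stands still between calls to the robot, and variables do not carry over. Pictures are saved under pics/ and viewed, and the job is handed in when it is done.

Besides the shell and the picture viewer there is one more tool, called after "Request:" as name(argument=value, ...), one argument or row to a line, values as JSON. play_rows: Moves the arm, as the interface text tells. Its arguments: {"type":"object","properties":{"series":{"type":"array","items":{"type":"number"}},"jaw":{"type":"number"},"squeeze":{"type":"number"}},"required":["series"]}

```bash
ls; mkdir -p pics; python3 - <<'E'
from plant import get_state, capture, close_job
import cv2,json,numpy as np
np.set_printoptions(precision=4,suppress=True)
print(get_state())
for n in ["scene","top","wrist"]:
    c=capture(n); cv2.imwrite(f"pics/{n}0.png",c["img"]); print(n,c["K"],c["world_from_camera"])
    np.savez(f"pics/{n}0.npz",K=c["K"],T=c["world_from_camera"])
E
```

```text
pics
{'time_s': 0.0, 'joints': array([-54.5973,  20.5897,   0.6344,  -0.0191, -70.1355, -16.5077]), 'qd': array([-0.0325, -0.0415,  0.0113,  0.1832,  0.0248,  0.0785]), 'joint_torque': array([ -0.0009, -58.2716,  29.3052,   6.9975,   0.0069,  -0.0001]), 'tcp_pos': array([ 0.2184, -0.6382,  0.2257]), 'eef_rot': array([  5.3364,  89.9075, 114.225 ]), 'contact_force': array([ 0.6445,  0.4097, -0.139 ]), 'moment': array([0.0201, 0.0241, 0.048 ]), 'gripper_width': 0.08773424182063465}
scene [[363.7259   0.     319.3475]
 [  0.     363.7259 201.085 ]
 [  0.       0.       1.    ]] [[-0.4035  0.7865 -0.4674  0.987 ]
 [ 0.9149  0.3424 -0.2137  0.2919]
 [-0.0081 -0.5139 -0.8578  0.8869]
 [ 0.      0.      0.      1.    ]]
top [[400.6905   0.     318.3574]
 [  0.     400.6905 202.3783]
 [  0.       0.       1.    ]] [[ 0.0032 -0.992   0.1263  0.432 ]
 [-0.9998 -0.001   0.0178  0.074 ]
 [-0.0175 -0.1263 -0.9918  1.132 ]
 [ 0.      0.      0.      1.    ]]
wrist [[339.7738   0.     321.2839]
 [  0.     339.7738 197.7941]
 [  0.       0.       1.    ]] [[-0.3232  0.9042  0.2792  0.1414]
 [ 0.9463  0.3086  0.0962 -0.6644]
 [ 0.0008  0.2953 -0.9554  0.3844]
 [ 0.      0.      0.      1.    ]]
```

View pics/scene0.png

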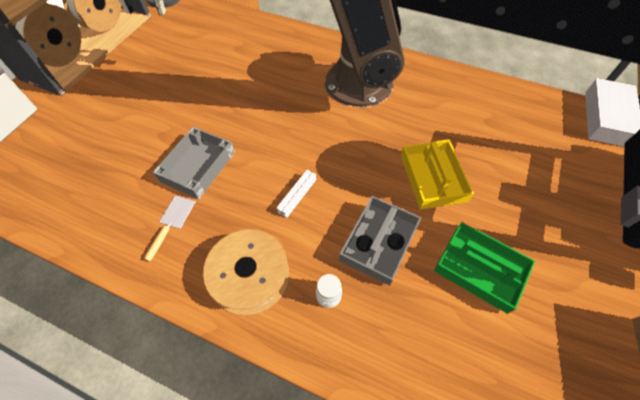

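View pics/top0.png

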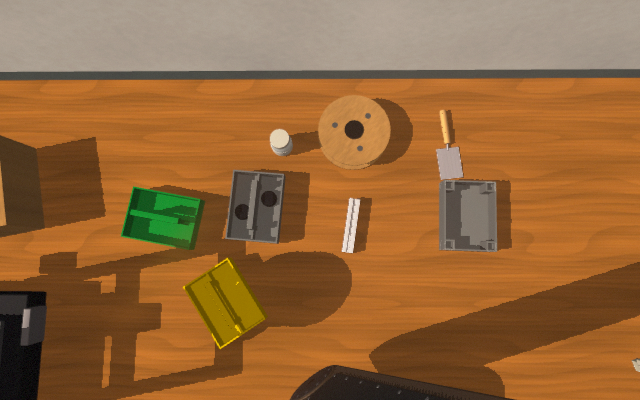

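View pics/wrist0.png

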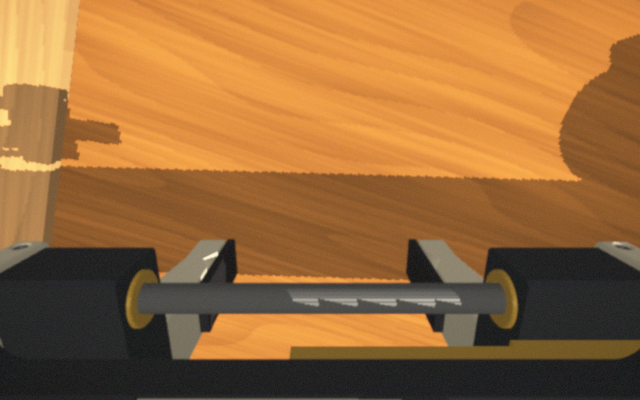

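```bash
cat > h.py <<'E'
import numpy as np,cv2
np.set_printoptions(precision=4,suppress=True)
def load(n):
    d=np.load(f"pics/{n}.npz"); return d["K"],d["T"]
def toplane(K,T,uv,z):
    uv=np.atleast_2d(uv).astype(float)
    d=np.c_[(uv-[K[0,2],K[1,2]])/[K[0,0],K[1,1]],np.ones(len(uv))]@T[:3,:3].T
    o=T[:3,3]; s=(z-o[2])/d[:,2]
    return o+d*s[:,None]
def proj(K,T,p):
    p=np.atleast_2d(p); c=(p-T[:3,3])@T[:3,:3]
    return c[:,:2]/c[:,2:]*[K[0,0],K[1,1]]+[K[0,2],K[1,2]]
def snap(n,tag):
    from plant import capture
    c=capture(n); cv2.imwrite(f"pics/{n}{tag}.png",c["img"]); np.savez(f"pics/{n}{tag}.npz",K=c["K"],T=c["world_from_camera"])
    return c
def crop(f,x,y,w,h,s,out):
    im=cv2.imread(f"pics/{f}.png")[y:y+h,x:x+w]
    cv2.imwrite(f"pics/{out}.png",cv2.resize(im,None,fx=s,fy=s,interpolation=cv2.INTER_CUBIC))
E
python3 - <<'E'
from h import *
crop("top0",425,170,90,90,6,"c1")
crop("top0",215,160,160,105,5,"c2")
E
```

```text
(no output)
```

View pics/c1.png

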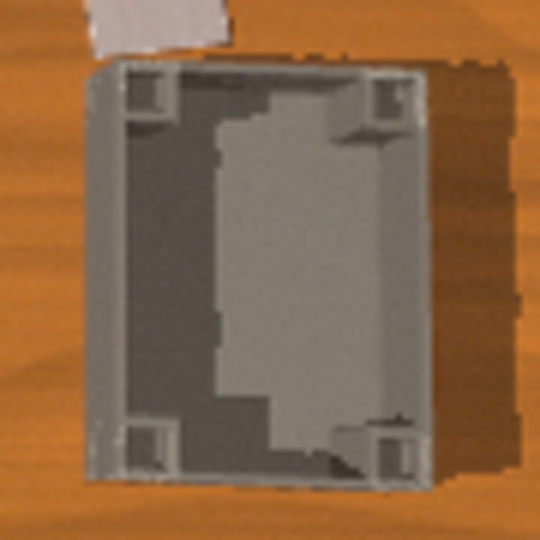

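View pics/c2.png

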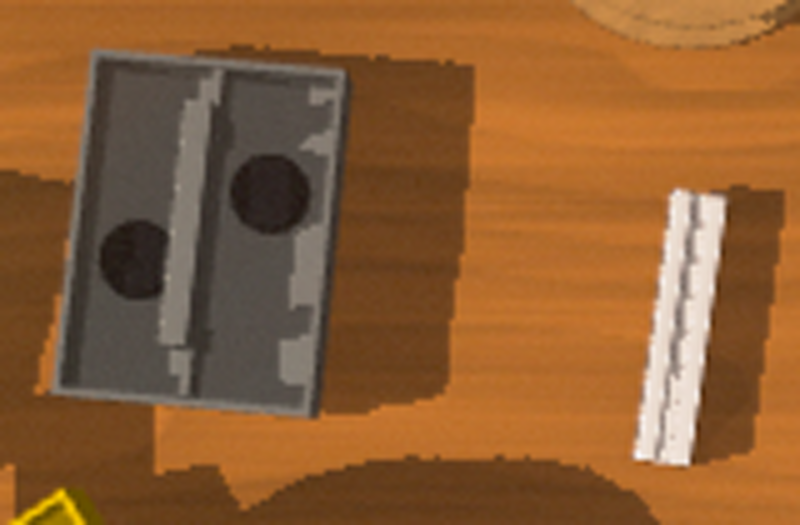

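```bash
python3 - <<'E'
from h import *
K,T=load("top0")
def U(l,x0,y0,s): return [(x0+(a+.5)/s-.5,y0+(b+.5)/s-.5) for a,b in l]
def rep(n,l,z):
    p=toplane(K,T,l,z); print(n,p[:,:2].tolist(),'mean',p.mean(0)[:2]); 
    for i in range(len(p)): d=p[(i+1)%len(p)]-p[i]; print('  ',np.linalg.norm(d),np.degrees(np.arctan2(d[1],d[0])))
rep("bt",U([(147,93),(392,100),(397,455),(148,448)],425,170,6),.05)
rep("btrim",U([(118,62),(426,70),(432,490),(118,480)],425,170,6),.05)
rep("prof",U([(672,190),(726,196),(690,465),(634,460)],215,160,5),.03)
rep("tt",U([(93,50),(348,70),(316,415),(55,390)],215,160,5),.057)
rep("handle",U([(202,100),(172,345)],215,160,5),.098)
rep("spool",[(353,130)],.06);rep("jar",[(280,137)],.085);rep("scr",[(446,112),(450,178)],0.01)
rep("yel",[(184,288),(228,260),(265,318),(221,348)],.057)
E
```

```text
bt [[0.6175700731593873, -0.26231882714749727], [0.6143787600051441, -0.37247824764850584], [0.45455395645515406, -0.3666123894490414], [0.4573407421471422, -0.25670596476975455]] mean [ 0.536  -0.3145]
   0.11020563690105181 -91.65939188235932
   0.15993241110609552 177.89808511555856
   0.10994174985089525 88.54752028075686
   0.16032761066236556 -2.006261126641793
btrim [[0.63184913367453, -0.2497522793612657], [0.6281610604261666, -0.3884713037738487], [0.43916244628682816, -0.38123454795032374], [0.4431474384506328, -0.24290493311320488]] mean [ 0.5356 -0.3156]
   0.13876804249633304 -91.5229437007101
   0.18913711106348183 177.80721615161528
   0.13838700265390258 88.34988261601949
   0.18882588787296464 -2.0781582426586636
prof [[0.5857607682402175, 0.008809177689907882], [0.582425909744086, -0.021060379554047798], [0.43443494419864587, -1.2929561261670885e-05], [0.4370450318508248, 0.03047362444347388]] mean [0.5099 0.0046]
   0.030055144836436332 -96.37054249775515
   0.14948016936794825 171.9056099563229
   0.03059808053842127 85.10658958763224
   0.1502854567247857 -8.2883
[... 597 characters left out ...]
2, -0.0016446073188104704]] mean [ 0.7697 -0.0016]
   0.0 0.0
jar [[0.7428419017821732, 0.19673753351947426]] mean [0.7428 0.1967]
   0.0 0.0
scr [[0.8385226402441411, -0.273982302316367], [0.6447406970907754, -0.278097893934513]] mean [ 0.7416 -0.276 ]
   0.19382564223203705 -178.78332015276195
   0.19382564223203705 1.2166798472380702
yel [[0.3399319665797166, 0.44846568310419066], [0.4137464429612754, 0.33378609862985203], [0.26395173238313724, 0.2318606374989715], [0.18755632358422136, 0.344841267126449]] mean [0.3013 0.3397]
   0.1363817583795233 -57.232301986467895
   0.18118293226441284 -145.7672851944195
   0.13638504740833843 124.06582930610962
   0.184272505179201 34.21801070982744
```

```bash
cat >> h.py <<'E'
from scipy.spatial.transform import Rotation as Ro
def pose():
    from plant import get_state
    s=get_state(); R=Ro.from_euler('xyz',s["eef_rot"],degrees=True).as_matrix()
    return s,s["tcp_pos"],R
def go(tgt,jyaw=None,n=5):
    """rows to bring TCP to tgt with jaw axis at jyaw (deg mod 180)"""
    s,p,R=pose()
    jy=np.degrees(np.arctan2(R[1,2],R[0,2]))
    d=0 if jyaw is None else (jyaw-jy+90)%180-90
    print("t",s["time_s"],"tcp",p,"down",R[:,0],"jaw yaw",jy,"j6",s["joints"][5],"dyaw",d,"F",s["contact_force"],"w",s["gripper_width"])
    step=(np.array(tgt)-p)/n; sp=-np.radians(d)/n
    print("dist",np.linalg.norm(np.array(tgt)-p),"per row",np.linalg.norm(step),"spin/row",sp,"remaining world",np.array(tgt)-p)
    # ideal vertical frame
    out=[]
    y=np.radians(jy)
    for i in range(n):
        z=np.array([np.cos(y),np.sin(y),0]); x=np.array([0,0,-1.]); yv=np.cross(z,x)
        out.append([round(float(v),4) for v in (x@step,yv@step,z@step,sp)]); y-=sp
    for o in range(0,n,5): print(sum(out[o:o+5],[]))
E
python3 - <<'E'
from h import *
go([0.50,-0.30,0.25],88,10)
E
```

```text
t 0.15 tcp [ 0.2185 -0.6383  0.2258] down [-0.0006  0.0012 -1.    ] jaw yaw 108.89159659065034 j6 -16.50754204054871 dyaw -20.891596590650337 F [ 0.1047 -1.0507 -0.7344] w 0.08757931398504902
dist 0.44078073046526534 per row 0.04407807304652654 spin/row 0.03646271465052704 remaining world [0.2815 0.3383 0.0242]
[-0.0024, -0.0376, 0.0229, 0.0365, -0.0024, -0.0367, 0.0242, 0.0365, -0.0024, -0.0358, 0.0256, 0.0365, -0.0024, -0.0349, 0.0269, 0.0365, -0.0024, -0.0339, 0.0281, 0.0365]
[-0.0024, -0.0328, 0.0293, 0.0365, -0.0024, -0.0317, 0.0305, 0.0365, -0.0024, -0.0306, 0.0316, 0.0365, -0.0024, -0.0294, 0.0327, 0.0365, -0.0024, -0.0282, 0.0338, 0.0365]
```

Request:
play_rows(
  series=[-0.002,-0.025,0.015,0.025,-0.002,-0.025,0.0155,0.025,-0.002,-0.025,0.016,0.025,-0.002,-0.0245,0.017,0.025,-0.002,-0.024,0.0175,0.025],
)

```text
time_s: 0.57
tcp_pos: [0.3155, -0.5254, 0.2363]
eef_rot: [24.4, 90.0, 126.0]
contact_force: [0.4, -0.3, -0.8]
gripper_width: 0.0879
```

Request:
play_rows(
  series=[-0.002,-0.0235,0.018,0.025,-0.002,-0.023,0.0185,0.025,-0.002,-0.0225,0.019,0.025,-0.002,-0.022,0.0195,0.025,-0.002,-0.0215,0.02,0.025],
)

```text
time_s: 0.98
tcp_pos: [0.4122, -0.414, 0.2465]
eef_rot: [30.7, 90.0, 125.2]
contact_force: [-0.1, -0.5, -0.9]
gripper_width: 0.0875
```

Request:
play_rows(
  series=[-0.001,-0.021,0.0205,0.025,-0.001,-0.0205,0.021,0.025,-0.001,-0.02,0.0215,0.025,-0.001,-0.0195,0.0215,0.0,0,-0.0195,0.0215,0],
)

```text
time_s: 1.4
tcp_pos: [0.509, -0.3046, 0.2507]
eef_rot: [-80.9, 90.0, 9.4]
contact_force: [0.8, -0.2, 0.2]
gripper_width: 0.0872
```

```bash
python3 - <<'E'
from h import *
snap("wrist","1")
go([0.50,-0.30,0.25],88,10)
E
```

```text
t 1.45 tcp [ 0.512  -0.3019  0.2503] down [ 0.0011  0.0005 -1.    ] jaw yaw 90.37263170487206 j6 -77.88036771637435 dyaw -2.372631704872063 F [2.5018 0.5279 0.7135] w 0.08760328386145814
dist 0.012164827517491416 per row 0.0012164827517491417 spin/row 0.004141023518722389 remaining world [-0.012   0.0019 -0.0003]
[0.0, 0.0012, 0.0002, 0.0041, 0.0, 0.0012, 0.0002, 0.0041, 0.0, 0.0012, 0.0002, 0.0041, 0.0, 0.0012, 0.0002, 0.0041, 0.0, 0.0012, 0.0002, 0.0041]
[0.0, 0.0012, 0.0002, 0.0041, 0.0, 0.0012, 0.0002, 0.0041, 0.0, 0.0012, 0.0002, 0.0041, 0.0, 0.0012, 0.0002, 0.0041, 0.0, 0.0012, 0.0002, 0.0041]
```

View pics/wrist1.png

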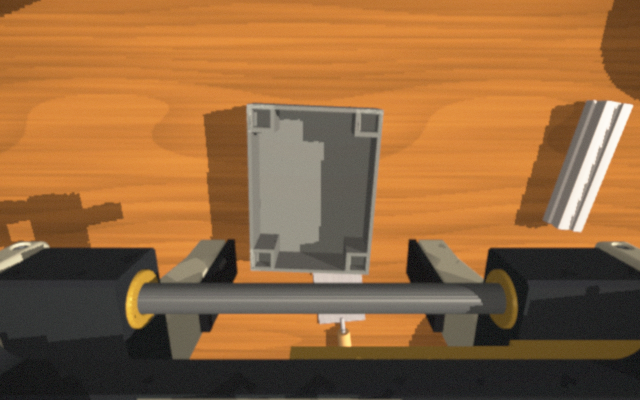

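```bash
python3 - <<'E'
from h import *
snap("wrist","2");snap("wrist","3")
go([0.50,-0.30,0.25],88,5)
crop("wrist2",235,95,160,185,4,"c3")
crop("wrist2",530,90,110,150,5,"c4")
E
```

```text
t 1.55 tcp [ 0.5093 -0.3043  0.2501] down [-0.0006  0.0003 -1.    ] jaw yaw 90.43431289960465 j6 -77.5594046255139 dyaw -2.434312899604649 F [-1.5908 -0.7193  0.7417] w 0.08769018302734072
dist 0.010283215918436702 per row 0.0020566431836873404 spin/row 0.008497355024374258 remaining world [-0.0093  0.0043 -0.0001]
[0.0, 0.0019, 0.0009, 0.0085, 0.0, 0.0019, 0.0009, 0.0085, 0.0, 0.0019, 0.0008, 0.0085, 0.0, 0.0019, 0.0008, 0.0085, 0.0, 0.0019, 0.0008, 0.0085]
```

View pics/c3.png

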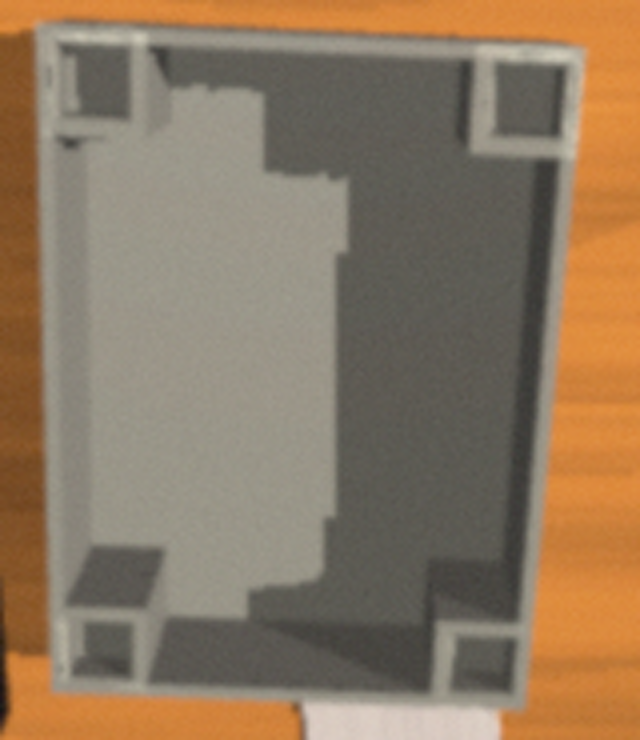

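View pics/c4.png

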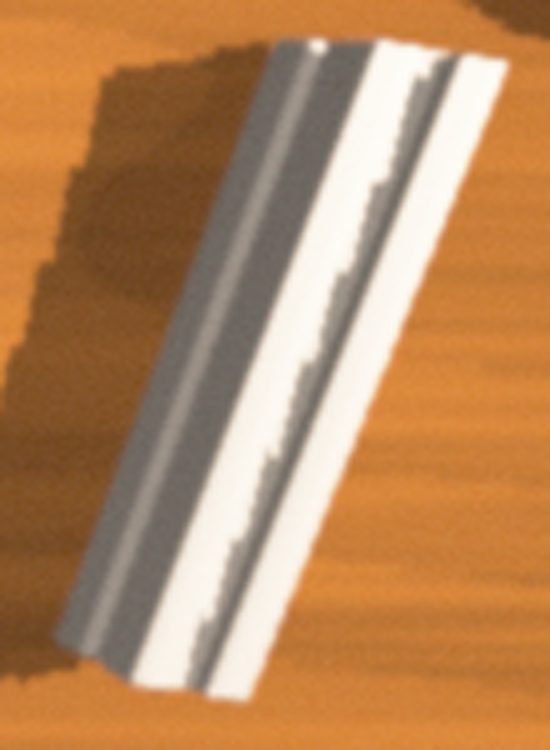

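```bash
cat >> h.py <<'E'
from scipy.optimize import least_squares
def U(l,x0,y0,s): return np.array([(x0+(a+.5)/s-.5,y0+(b+.5)/s-.5) for a,b in l])
def fit(name,uv,obj,z,init,free_z=False):
    "obj: Nx2 object xy at height z; fit x,y,yaw(deg)"
    K,T=load(name); uv=np.asarray(uv,float); obj=np.asarray(obj,float)
    def w(q):
        c,s=np.cos(np.radians(q[2])),np.sin(np.radians(q[2]))
        return np.c_[q[0]+c*obj[:,0]-s*obj[:,1],q[1]+s*obj[:,0]+c*obj[:,1],np.full(len(obj),q[3] if free_z else z)]
    r=least_squares(lambda q:(proj(K,T,w(q))-uv).ravel(),list(init)+([z] if free_z else []),x_scale=[.01,.01,1]+([.01] if free_z else []))
    print(name,r.x,"res px",np.abs(r.fun).max()); return r.x
E
python3 - <<'E'
from h import *
# wrist: camera right = world +y?; up = -x
uv=U([(38,25),(585,47),(523,706),(52,690)],235,95,4)
K,T=load("wrist2"); print(toplane(K,T,uv,.05))
rim=[(-.095,-.07),(-.095,.07),(.095,.07),(.095,-.07)]
fit("wrist2",uv,rim,.05,[.536,-.315,-2]);fit("wrist2",uv,rim,.05,[.536,-.315,-2],True)
fit("wrist3",uv,rim,.05,[.536,-.315,-2])
so=U([(92,83),(529,101),(481,660),(104,647)],235,95,4)
fit("wrist2",so,[(-.081,-.056),(-.081,.056),(.081,.056),(.081,-.056)],.05,[.536,-.315,-2])
uvt=U([(118,62),(426,70),(432,490),(118,480)],425,170,6)
fit("top0",uvt,[(.095,.07),(.095,-.07),(-.095,-.07),(-.095,.07)],.05,[.536,-.315,-2])
p=U([(378,40),(512,62),(250,700),(133,685)],530,90,5)
fit("wrist2",p,[(-.075,-.015),(-.075,.015),(.075,.015),(.075,-.015)],.03,[.51,0,-8])
p=U([(672,190),(726,196),(690,465),(634,460)],215,160,5)
fit("top0",p,[(.075,.015),(.075,-.015),(-.075,-.015),(-.075,.015)],.03,[.51,0,-8])
E
```

```text
[[ 0.4392 -0.3809  0.05  ]
 [ 0.4438 -0.2416  0.05  ]
 [ 0.6326 -0.2491  0.05  ]
 [ 0.6281 -0.3884  0.05  ]]
wrist2 [ 0.5361 -0.3149 -2.1235] res px 0.7745197589304098
wrist2 [ 0.5364 -0.315  -2.123   0.0482] res px 0.32084912738646665
wrist3 [ 0.5344 -0.3162 -2.0398] res px 0.8567116211938242
wrist2 [ 0.5358 -0.3144 -1.9745] res px 0.8690138633285187
top0 [ 0.5356 -0.3156 -1.9465] res px 0.42474466779356135
wrist2 [ 0.5103  0.0054 -8.2535] res px 0.3359177616330271
top0 [ 0.5099  0.0046 -8.0923] res px 0.3251183919954599
```

```bash
python3 - <<'E'
from h import *
go([0.51,0.005,0.1],81.8,10)
E
```

```text
t 1.55 tcp [ 0.5093 -0.3043  0.2501] down [-0.0006  0.0003 -1.    ] jaw yaw 90.43431289960465 j6 -77.5594046255139 dyaw -8.634312899604652 F [-1.5908 -0.7193  0.7417] w 0.08769018302734072
dist 0.34381798595159935 per row 0.03438179859515994 spin/row 0.015069718874551977 remaining world [ 0.0007  0.3093 -0.1501]
[0.015, -0.0003, 0.0309, 0.0151, 0.015, 0.0002, 0.0309, 0.0151, 0.015, 0.0006, 0.0309, 0.0151, 0.015, 0.0011, 0.0309, 0.0151, 0.015, 0.0016, 0.0309, 0.0151]
[0.015, 0.002, 0.0309, 0.0151, 0.015, 0.0025, 0.0308, 0.0151, 0.015, 0.003, 0.0308, 0.0151, 0.015, 0.0034, 0.0307, 0.0151, 0.015, 0.0039, 0.0307, 0.0151]
```

Request:
play_rows(
  series=[0.01,0,0.031,0.015,0.015,0,0.031,0.015,0.015,0.0005,0.031,0.015,0.015,0.001,0.031,0.015,0.015,0.0015,0.031,0.015],
)

```text
time_s: 1.97
tcp_pos: [0.5084, -0.1503, 0.18]
eef_rot: [-69.0, 90.0, 16.8]
contact_force: [-0.1, -0.2, 0.0]
gripper_width: 0.0878
```

Request:
play_rows(
  series=[0.015,0.002,0.031,0.015,0.015,0.0025,0.031,0.015,0.015,0.003,0.031,0.015,0.015,0.0035,0.031,0.015,0.015,0.004,0.0305,0.015],
  jaw=80,
)

```text
time_s: 2.38
tcp_pos: [0.5093, 0.0051, 0.1051]
eef_rot: [-68.1, 90.0, 13.5]
contact_force: [0.4, -0.1, 0.7]
gripper_width: 0.0704
```

```bash
python3 - <<'E'
from h import *
snap("wrist","4")
from plant import get_state
print(get_state()["tcp_pos"])
snap("wrist","5")
go([0.51,0.005,0.005],81.8,10)
E
```

```text
[0.5085 0.0084 0.1024]
t 2.4833 tcp [0.5084 0.0065 0.1035] down [-0.0031 -0.0007 -1.    ] jaw yaw 81.77283948404184 j6 -121.06507048095979 dyaw 0.02716051595815827 F [-0.2415 -0.9195  0.7412] w 0.07027326452833267
dist 0.09851182036907381 per row 0.009851182036907382 spin/row -4.740404300103243e-05 remaining world [ 0.0016 -0.0015 -0.0985]
[0.0098, -0.0002, -0.0001, -0.0, 0.0098, -0.0002, -0.0001, -0.0, 0.0098, -0.0002, -0.0001, -0.0, 0.0098, -0.0002, -0.0001, -0.0, 0.0098, -0.0002, -0.0001, -0.0]
[0.0098, -0.0002, -0.0001, -0.0, 0.0098, -0.0002, -0.0001, -0.0, 0.0098, -0.0002, -0.0001, -0.0, 0.0098, -0.0002, -0.0001, -0.0, 0.0098, -0.0002, -0.0001, -0.0]
```

View pics/wrist4.png

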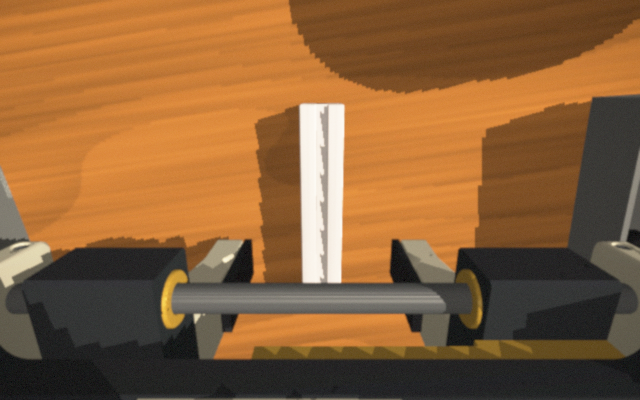

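Request:
play_rows(
  series=[0.025,0,0,0,0.025,0,0,0,0.02,0,0,0,0.015,0,0,0,0.007,0,0,0],
)

```text
time_s: 2.9
tcp_pos: [0.5085, 0.0031, 0.0118]
eef_rot: [117.9, 89.8, -160.4]
contact_force: [0.1, 0.2, 0.3]
gripper_width: 0.0697
```

Request:
play_rows(
  series=[0.004,0,0,0,0.002,0,0,0,0,0,0,0,0,0,0,0,0,0,0,0],
)

```text
time_s: 3.32
tcp_pos: [0.5103, 0.0046, 0.0084]
eef_rot: [-62.3, 89.9, 19.4]
contact_force: [-0.0, 0.9, -0.1]
gripper_width: 0.0701
```

Request:
play_rows(
  series=[0,0,0,0,0,0,0,0,0,0,0,0,0,0,0,0,0,0,0,0],
  jaw=0,
  squeeze=40,
)

```text
time_s: 3.73
tcp_pos: [0.5098, 0.0045, 0.0076]
eef_rot: [-54.0, 90.0, 27.7]
contact_force: [0.4, 0.5, -0.5]
gripper_width: 0.0424
```

Request:
play_rows(
  series=[0,0,0,0,0,0,0,0,0,0,0,0,0,0,0,0,0,0,0,0],
)

```text
time_s: 4.15
tcp_pos: [0.5097, 0.0045, 0.0075]
eef_rot: [12.9, 90.0, 94.6]
contact_force: [-0.5, 0.7, -0.2]
gripper_width: 0.0299
```

Request:
play_rows(
  series=[-0.01,0,0,0,-0.02,0,0,0,-0.025,0,0,0,-0.03,0,0,0,-0.02,0,0,0],
)

```text
time_s: 4.57
tcp_pos: [0.5101, 0.0044, 0.1155]
eef_rot: [-74.7, 89.9, 7.0]
contact_force: [0.8, 1.2, -1.1]
gripper_width: 0.0299
```

```bash
python3 - <<'E'
from h import *
go([0.5359,-0.3151,0.12],88,15)
E
```

```text
t 4.5667 tcp [0.5101 0.0044 0.1155] down [ 0.0016  0.0002 -1.    ] jaw yaw 81.6988657106134 j6 -120.92296536323558 dyaw 6.301134289386596 F [ 0.8332  1.1695 -1.1351] w 0.02985238407233349
dist 0.32058569803830356 per row 0.021372379869220234 spin/row -0.007331702664007286 remaining world [ 0.0258 -0.3195  0.0045]
[-0.0003, -0.0048, -0.0208, -0.0073, -0.0003, -0.0046, -0.0209, -0.0073, -0.0003, -0.0045, -0.0209, -0.0073, -0.0003, -0.0043, -0.0209, -0.0073, -0.0003, -0.0042, -0.021, -0.0073]
[-0.0003, -0.004, -0.021, -0.0073, -0.0003, -0.0039, -0.021, -0.0073, -0.0003, -0.0037, -0.021, -0.0073, -0.0003, -0.0035, -0.0211, -0.0073, -0.0003, -0.0034, -0.0211, -0.0073]
[-0.0003, -0.0032, -0.0211, -0.0073, -0.0003, -0.0031, -0.0211, -0.0073, -0.0003, -0.0029, -0.0212, -0.0073, -0.0003, -0.0028, -0.0212, -0.0073, -0.0003, -0.0026, -0.0212, -0.0073]
```

Request:
play_rows(
  series=[0,-0.0045,-0.015,-0.0073,0,-0.0045,-0.021,-0.0073,0,-0.0045,-0.022,-0.0073,0,-0.0045,-0.022,-0.0073,0,-0.004,-0.022,-0.0073],
)

```text
time_s: 4.98
tcp_pos: [0.5181, -0.1005, 0.1133]
eef_rot: [-48.1, 90.0, 35.7]
contact_force: [-0.5, 0.1, -1.7]
gripper_width: 0.0296
```

Request:
play_rows(
  series=[0,-0.004,-0.022,-0.0073,0,-0.004,-0.022,-0.0073,0,-0.0035,-0.022,-0.0073,0,-0.0035,-0.022,-0.0073,0,-0.0035,-0.022,-0.0073],
)

```text
time_s: 5.4
tcp_pos: [0.526, -0.2119, 0.1131]
eef_rot: [66.5, 90.0, 152.4]
contact_force: [0.4, 0.1, -1.1]
gripper_width: 0.0298
```

Request:
play_rows(
  series=[0,-0.0035,-0.022,-0.0073,0,-0.003,-0.022,-0.0073,0,-0.003,-0.022,-0.0073,0,-0.003,-0.022,-0.0073,0,-0.003,-0.019,-0.0073],
)

```text
time_s: 5.82
tcp_pos: [0.5353, -0.3199, 0.1131]
eef_rot: [72.0, 90.0, 159.9]
contact_force: [1.1, -0.3, -1.3]
gripper_width: 0.0297
```

Request:
play_rows(
  series=[0,0,0,0,0,0,0,0,0,0,0,0,0,0,0,0,0,0,0,0],
)

```text
time_s: 6.23
tcp_pos: [0.5357, -0.3178, 0.1129]
eef_rot: [-41.1, 90.0, 46.9]
contact_force: [-0.3, 0.7, -2.2]
gripper_width: 0.0293
```

```bash
python3 - <<'E'
from h import *
snap("wrist","6")
go([0.5359,-0.3151,0.0115],88,5)
E
```

```text
t 6.2833 tcp [ 0.5358 -0.3178  0.1128] down [ 0.0002  0.     -1.    ] jaw yaw 88.00566150149626 j6 -79.24811976485807 dyaw -0.005661501496263099 F [ 0.7267  0.5776 -1.1337] w 0.029705869171859835
dist 0.10138552462397298 per row 0.020277104924794596 spin/row 1.9762368343275306e-05 remaining world [ 0.0001  0.0027 -0.1013]
[0.0203, -0.0, 0.0005, 0.0, 0.0203, -0.0, 0.0005, 0.0, 0.0203, -0.0, 0.0005, 0.0, 0.0203, -0.0, 0.0005, 0.0, 0.0203, -0.0, 0.0005, 0.0]
```

View pics/wrist6.png

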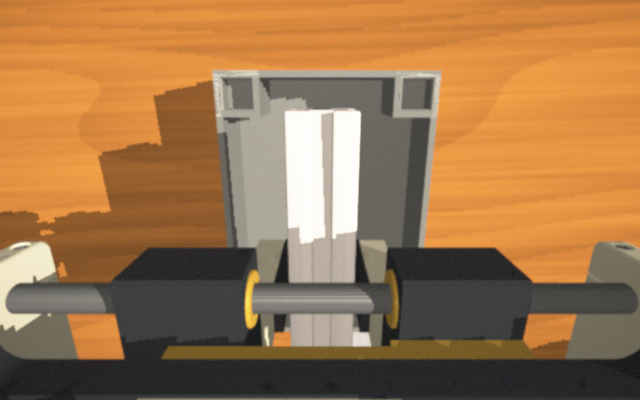

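Request:
play_rows(
  series=[0.015,0,0.001,0,0.02,0,0.001,0,0.02,0,0.0007,0,0.02,0,0,0,0.012,0,0,0],
)

```text
time_s: 6.7
tcp_pos: [0.535, -0.3149, 0.0238]
eef_rot: [69.3, 89.9, 157.3]
contact_force: [0.1, 1.1, -1.3]
gripper_width: 0.0297
```

Request:
play_rows(
  series=[0.005,0,0,0,0.003,0,0,0,0.002,0,0,0,0.001,0,0,0,0,0,0,0],
)

```text
time_s: 7.12
tcp_pos: [0.5363, -0.316, 0.0153]
eef_rot: [-104.0, 89.9, -16.0]
contact_force: [-0.2, -0.4, -1.0]
gripper_width: 0.0299
```

Request:
play_rows(
  series=[0.001,0,0,0,0.001,0,0,0,0,0,0,0,0,0,0,0,0,0,0,0],
)

```text
time_s: 7.53
tcp_pos: [0.5358, -0.3159, 0.0127]
eef_rot: [-107.4, 90.0, -19.5]
contact_force: [-0.6, 0.6, -1.1]
gripper_width: 0.0295
```

Still a small weight on the wrist (not yet touching); a bit further.

Request:
play_rows(
  series=[0.0007,0,0,0,0.0007,0,0,0,0.0004,0,0,0,0,0,0,0,0,0,0,0],
)

```text
time_s: 7.95
tcp_pos: [0.5359, -0.3159, 0.0116]
eef_rot: [-129.1, 90.0, -41.1]
contact_force: [-1.5, 0.9, 5.7]
gripper_width: 0.0297
```

Request:
play_rows(
  series=[0,0,0,0,0,0,0,0,0,0,0,0,0,0,0,0,0,0,0,0],
  jaw=57,
)

```text
time_s: 8.37
tcp_pos: [0.5359, -0.3158, 0.0107]
eef_rot: [130.1, 90.0, -142.0]
contact_force: [0.3, -0.1, 0.1]
gripper_width: 0.0494
```

Request:
play_rows(
  series=[-0.005,0,0,0,-0.015,0,0,0,-0.025,0,0,0,-0.03,0,0,0,-0.03,0,0,0],
)

```text
time_s: 8.78
tcp_pos: [0.5353, -0.3157, 0.1168]
eef_rot: [80.4, 89.9, 168.4]
contact_force: [0.6, 0.3, -0.0]
gripper_width: 0.0499
```

Request:
play_rows(
  series=[-0.03,0,0,0,-0.03,0,0,0,-0.03,0,0,0,-0.02,0,0,0,0,0,0,0],
)

```text
time_s: 9.2
tcp_pos: [0.5379, -0.3169, 0.2318]
eef_rot: [-111.5, 89.5, -23.5]
contact_force: [1.0, -0.2, 0.2]
gripper_width: 0.0497
```

```bash
python3 - <<'E'
from h import *
snap("wrist","7")
crop("wrist7",200,60,250,200,3,"c7")
go([0.56,0.265,0.22],85.2,20)
E
```

```text
t 9.25 tcp [ 0.537  -0.3163  0.2291] down [ 0.0053 -0.0017 -1.    ] jaw yaw 87.96526926729157 j6 -79.49147807914805 dyaw -2.765269267291572 F [-0.4894 -0.2233 -0.9974] w 0.049886882945720815
dist 0.5818098478652931 per row 0.029090492393264653 spin/row 0.0024131526709224535 remaining world [ 0.023   0.5813 -0.0091]
[0.0005, -0.0001, 0.0291, 0.0024, 0.0005, -0.0, 0.0291, 0.0024, 0.0005, 0.0, 0.0291, 0.0024, 0.0005, 0.0001, 0.0291, 0.0024, 0.0005, 0.0002, 0.0291, 0.0024]
[0.0005, 0.0002, 0.0291, 0.0024, 0.0005, 0.0003, 0.0291, 0.0024, 0.0005, 0.0004, 0.0291, 0.0024, 0.0005, 0.0004, 0.0291, 0.0024, 0.0005, 0.0005, 0.0291, 0.0024]
[0.0005, 0.0006, 0.0291, 0.0024, 0.0005, 0.0007, 0.0291, 0.0024, 0.0005, 0.0007, 0.0291, 0.0024, 0.0005, 0.0008, 0.0291, 0.0024, 0.0005, 0.0009, 0.0291, 0.0024]
[0.0005, 0.0009, 0.0291, 0.0024, 0.0005, 0.001, 0.0291, 0.0024, 0.0005, 0.0011, 0.0291, 0.0024, 0.0005, 0.0011, 0.0291, 0.0024, 0.0005, 0.0012, 0.0291, 0.0024]
```

View pics/wrist7.png

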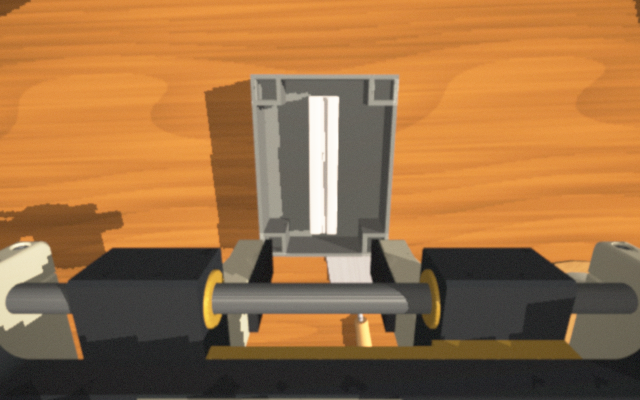

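```bash
python3 - <<'E'
from h import *
snap("wrist","8"); snap("wrist","9")
s,p,R=pose(); print(p)
crop("wrist9",240,65,170,200,4,"c9")
E
```

```text
[ 0.5355 -0.3156  0.2257]
```

View pics/c9.png

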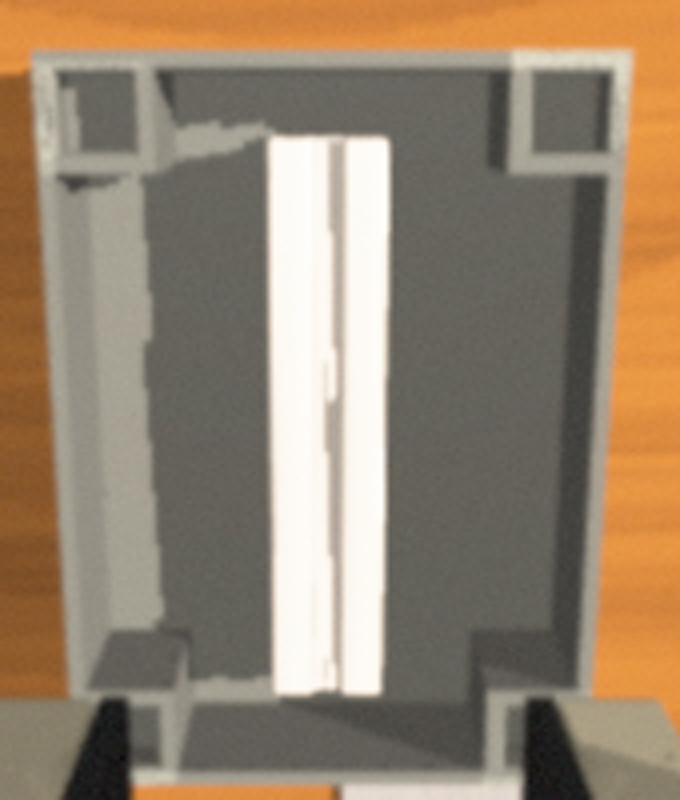

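```bash
python3 - <<'E'
from h import *
uv=U([(33,52),(633,50),(587,784),(73,784)],240,65,4)
rim=[(-.095,-.07),(-.095,.07),(.095,.07),(.095,-.07)]
for n in ("wrist8","wrist9"): fit(n,uv,rim,.05,[.536,-.315,-2]);fit(n,uv,rim,.05,[.536,-.315,-2],True)
uv=U([(97,111),(568,111)],240,65,4)
fit("wrist9",uv,[(-.081,-.056),(-.081,.056)],.05,[.536,-.315,-2])
p=U([(268,136),(390,138),(382,693),(273,695)],240,65,4)
fit("wrist9",p,[(-.075,-.015),(-.075,.015),(.075,.015),(.075,-.015)],.034,[.51,0,-8])
E
```

```text
wrist8 [ 0.5382 -0.3156 -2.1248] res px 1.0851917290135589
wrist8 [ 0.5379 -0.3156 -2.1247  0.0521] res px 0.7218517869210359
wrist9 [ 0.5364 -0.3149 -2.1457] res px 0.671408461516819
wrist9 [ 0.5364 -0.3149 -2.1457  0.0499] res px 0.6878145140428273
wrist9 [ 0.5359 -0.3147 -2.0824] res px 0.503625264119421
wrist9 [ 0.5362 -0.3157 -2.2123] res px 0.5318057167683037
```

Request:
play_rows(
  series=[0,0,0.02,0.0024,0,0,0.03,0.0024,0.001,0,0.0305,0.0024,0.001,0,0.0305,0.0024,0.001,0,0.0305,0.0024],
)

```text
time_s: 9.77
tcp_pos: [0.5406, -0.1732, 0.2212]
eef_rot: [88.0, 89.8, 175.2]
contact_force: [0.6, 0.8, -0.0]
gripper_width: 0.0499
```

Request:
play_rows(
  series=[0.001,0,0.0305,0.0024,0.001,0,0.0305,0.0024,0.001,0,0.0305,0.0024,0.001,0,0.0305,0.0024,0.001,0,0.0305,0.0024],
  jaw=70,
)

```text
time_s: 10.18
tcp_pos: [0.5486, -0.0208, 0.2164]
eef_rot: [105.3, 89.9, -168.1]
contact_force: [0.0, 0.4, -0.6]
gripper_width: 0.0613
```

Request:
play_rows(
  series=[0.001,0.001,0.0305,0.0024,0.001,0.001,0.0305,0.0024,0.001,0.001,0.0305,0.0024,0.001,0.001,0.0305,0.0024,0.001,0.001,0.0305,0.0024],
)

```text
time_s: 10.6
tcp_pos: [0.5535, 0.1315, 0.2113]
eef_rot: [121.6, 89.9, -152.5]
contact_force: [0.9, -0.3, 0.1]
gripper_width: 0.0617
```

Request:
play_rows(
  series=[0.001,0.001,0.03,0.0024,0.001,0.001,0.03,0.0024,0.001,0.001,0.03,0.0024,0.001,0.001,0.025,0.0024,0,0.001,0.015,0.0024],
)

```text
time_s: 11.02
tcp_pos: [0.5585, 0.2623, 0.2067]
eef_rot: [131.2, 89.8, -143.5]
contact_force: [-0.3, -0.2, 0.1]
gripper_width: 0.0614
```

```bash
python3 - <<'E'
from h import *
snap("wrist","10");snap("wrist","11");snap("wrist","12")
go([0.56,0.265,0.12],85.2,5)
E
```

```text
t 11.1667 tcp [0.5586 0.2608 0.2072] down [-0.0021 -0.0017 -1.    ] jaw yaw 85.288311287102 j6 -137.84827527448368 dyaw -0.08831128710200176 F [-0.0543 -0.616  -0.2995] w 0.061425821692609614
dist 0.08736303020787647 per row 0.017472606041575293 spin/row 0.0003082645453207864 remaining world [ 0.0014  0.0042 -0.0872]
[0.0174, -0.0002, 0.0009, 0.0003, 0.0174, -0.0002, 0.0009, 0.0003, 0.0174, -0.0002, 0.0009, 0.0003, 0.0174, -0.0002, 0.0009, 0.0003, 0.0174, -0.0002, 0.0009, 0.0003]
```

View pics/wrist12.png

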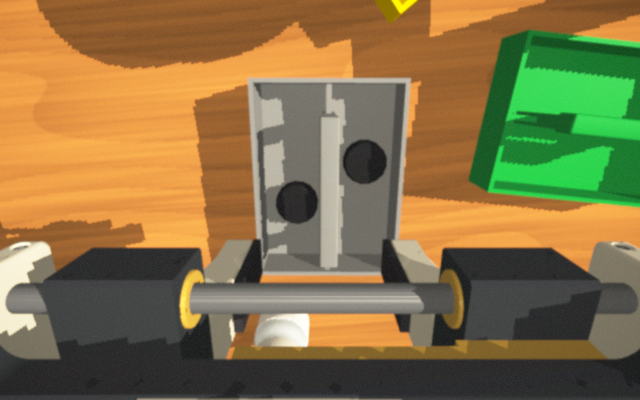

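```bash
python3 - <<'E'
from h import *
crop("wrist12",238,70,180,210,4,"c12")
crop("wrist12",310,105,40,170,4,"c12h")
E
```

```text
(no output)
```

View pics/c12.png

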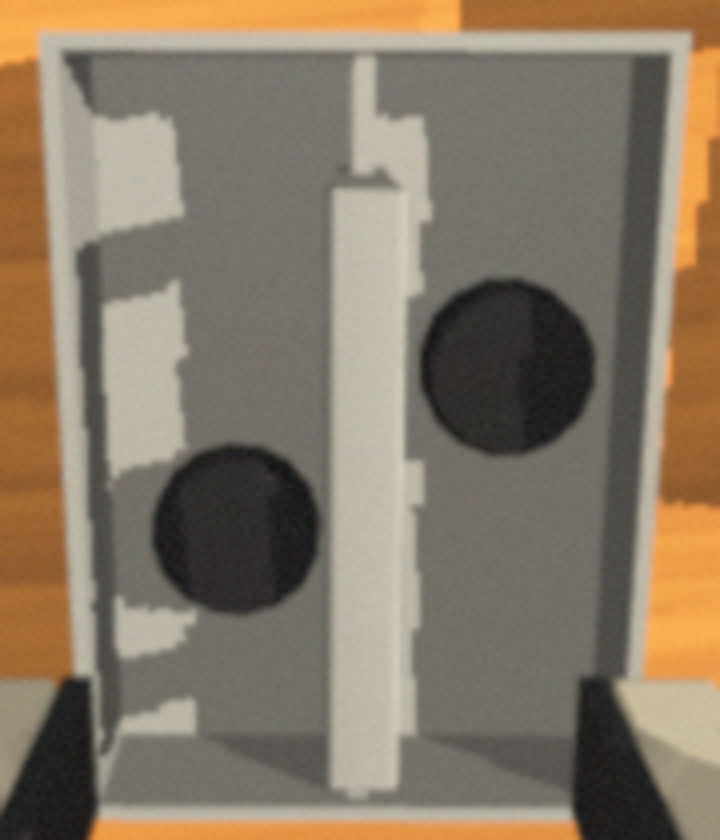

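```bash
python3 - <<'E'
from h import *
uv=U([(41,35),(691,35),(629,820),(85,820)],238,70,4)
rim=np.array([(-.095,-.07),(-.095,.07),(.095,.07),(.095,-.07)])
for n in ("wrist11","wrist12"): fit(n,uv,rim,.057,[.56,.265,-4.6]);fit(n,uv,rim,.057,[.56,.265,-4.6],True)
uh=U([(331,187),(406,187),(398,790),(330,788)],238,70,4)
h=np.array([(-.065,-.008),(-.065,.008),(.065,.008),(.065,-.008)])
for n in ("wrist11","wrist12"): fit(n,uh,h,.098,[.56,.265,-4.6])
K,T=load("wrist12"); print(toplane(K,T,U([(507,367),(236,528)],238,70,4),.036))
go([0.56,0.265,0.12],85.2,5)
E
```

```text
wrist11 [ 0.5607  0.2693 -4.9194] res px 0.7424376468438822
wrist11 [ 0.5609  0.2693 -4.9198  0.0555] res px 0.4441341664057745
wrist12 [ 0.5605  0.2676 -4.9005] res px 0.6987227460884924
wrist12 [ 0.5607  0.2676 -4.9008  0.0557] res px 0.4478382008809376
wrist11 [ 0.5597  0.2697 -4.7549] res px 1.0662186780851926
wrist12 [ 0.5596  0.268  -4.7373] res px 1.058497861141234
[[0.5449 0.305  0.036 ]
 [0.5808 0.2344 0.036 ]]
t 11.1667 tcp [0.5586 0.2608 0.2072] down [-0.0021 -0.0017 -1.    ] jaw yaw 85.288311287102 j6 -137.84827527448368 dyaw -0.08831128710200176 F [-0.0543 -0.616  -0.2995] w 0.061425821692609614
dist 0.08736303020787647 per row 0.017472606041575293 spin/row 0.0003082645453207864 remaining world [ 0.0014  0.0042 -0.0872]
[0.0174, -0.0002, 0.0009, 0.0003, 0.0174, -0.0002, 0.0009, 0.0003, 0.0174, -0.0002, 0.0009, 0.0003, 0.0174, -0.0002, 0.0009, 0.0003, 0.0174, -0.0002, 0.0009, 0.0003]
```

Request:
play_rows(
  series=[0.015,0,0.001,0,0.02,0,0.0015,0,0.02,0,0.0015,0.001,0.02,0,0.001,0.001,0.012,0,0,0],
  jaw=60,
)

```text
time_s: 11.58
tcp_pos: [0.5586, 0.2633, 0.1193]
eef_rot: [128.2, 89.8, -146.8]
contact_force: [-0.6, -0.3, -0.2]
gripper_width: 0.0528
```

```bash
python3 - <<'E'
from h import *
snap("wrist","13");snap("wrist","14");snap("wrist","15")
go([0.5602,0.267,0.068],85.15,5)
crop("wrist15",200,40,240,230,3,"c15")
E
```

```text
t 11.7333 tcp [0.5592 0.2637 0.1208] down [-0.002  -0.0019 -1.    ] jaw yaw 85.03522141999404 j6 -138.2862498750703 dyaw 0.11477858000596086 F [-0.0637  0.1858  0.942 ] w 0.05269991269622763
dist 0.05293684166388468 per row 0.010587368332776936 spin/row -0.0004006528263735499 remaining world [ 0.001   0.0033 -0.0528]
[0.0106, -0.0001, 0.0007, -0.0004, 0.0106, -0.0001, 0.0007, -0.0004, 0.0106, -0.0001, 0.0007, -0.0004, 0.0106, -0.0001, 0.0007, -0.0004, 0.0106, -0.0001, 0.0007, -0.0004]
```

View pics/wrist15.png

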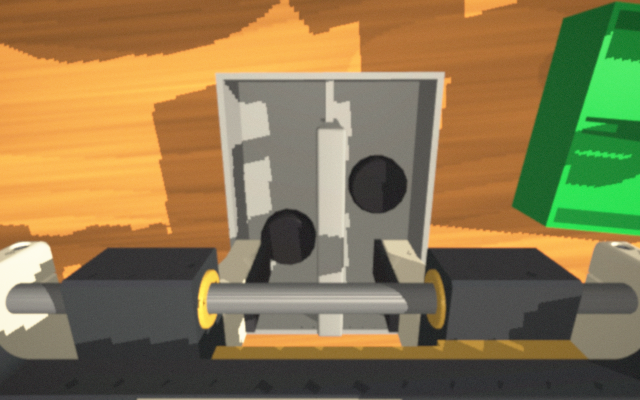

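View pics/c15.png

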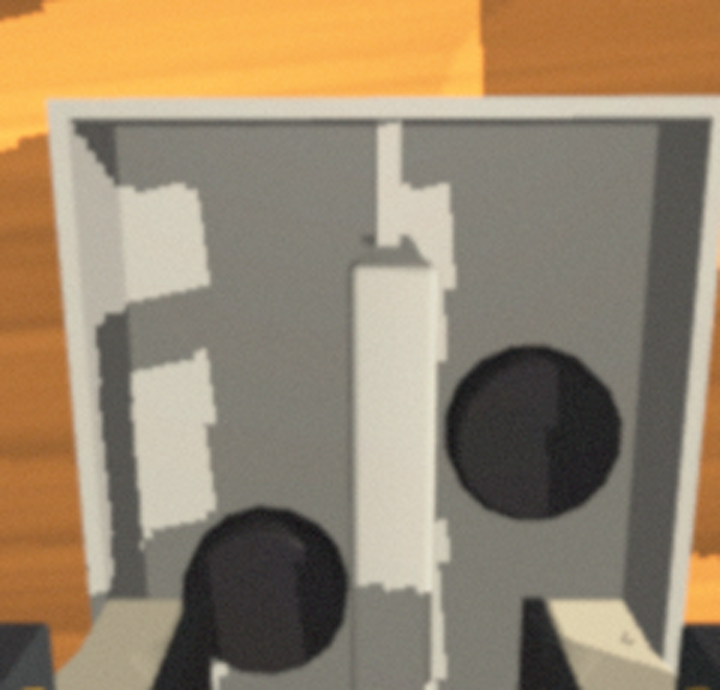

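```bash
python3 - <<'E'
from h import *
uh=np.vstack([U([(354,266),(433,266)],200,40,3),[(341.5,335.5),(319.5,335.5)]])
h=np.array([(-.065,-.008),(-.065,.008),(.065,.008),(.065,-.008)])
for n in ("wrist14","wrist15"): fit(n,uh,h,.098,[.56,.265,-4.6])
crop("wrist15",210,300,200,45,4,"c15b")
crop("wrist15",205,60,250,30,3,"c15c")
E
```

```text
wrist14 [ 0.5585  0.2676 -4.6687] res px 2.3379049195781363
wrist15 [ 0.5596  0.2679 -4.6498] res px 2.184046396443705
```

View pics/c15b.png

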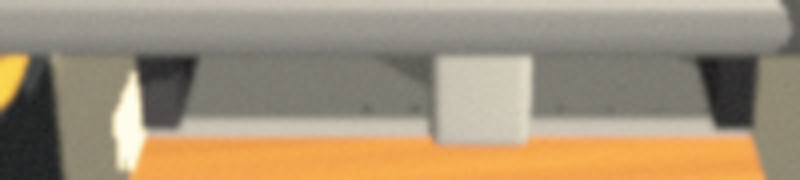

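View pics/c15c.png

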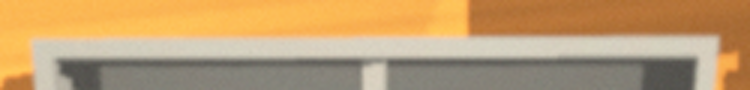

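Request:
play_rows(
  series=[0.01,-0.0008,0.002,0,0.012,0,0.002,0,0.015,0,0,0,0.01,0,0,0,0.004,0,0,0],
)

```text
time_s: 12.15
tcp_pos: [0.56, 0.2687, 0.0688]
eef_rot: [129.9, 89.9, -145.0]
contact_force: [-0.3, 0.7, 0.1]
gripper_width: 0.053
```

Request:
play_rows(
  series=[0.002,0,0,0,0,0,0,0,0,0,0,0,0,0,0,0,0,0,0,0],
)

```text
time_s: 12.57
tcp_pos: [0.5612, 0.2695, 0.0695]
eef_rot: [-45.7, 89.9, 39.4]
contact_force: [-0.7, -0.4, 0.1]
gripper_width: 0.0528
```

```bash
python3 - <<'E'
from h import *
snap("wrist","16")
go([0.5602,0.267,0.068],85.15,5)
E
```

```text
t 12.6167 tcp [0.5611 0.2695 0.0694] down [ 0.0008  0.0007 -1.    ] jaw yaw 85.090640627685 j6 -138.51049141577735 dyaw 0.05935937231500077 F [-1.0923 -0.6457  0.0039] w 0.05258912648317467
dist 0.002963758981853751 per row 0.0005927517963707501 spin/row -0.00020720329776278642 remaining world [-0.0009 -0.0025 -0.0014]
[0.0003, 0.0001, -0.0005, -0.0002, 0.0003, 0.0001, -0.0005, -0.0002, 0.0003, 0.0001, -0.0005, -0.0002, 0.0003, 0.0001, -0.0005, -0.0002, 0.0003, 0.0001, -0.0005, -0.0002]
```

View pics/wrist16.png

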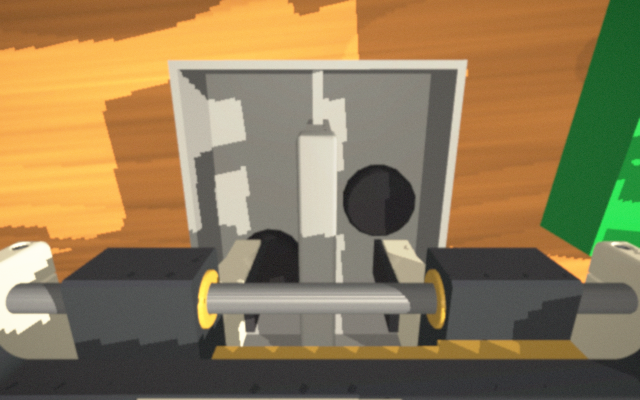

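Request:
play_rows(
  series=[0,0.0012,-0.002,0,0.0005,0,0,0,0,0,0,0,0,0,0,0,0,0,0,0],
)

```text
time_s: 13.03
tcp_pos: [0.5595, 0.2674, 0.0683]
eef_rot: [-54.7, 90.0, 30.4]
contact_force: [-0.1, -0.0, -0.1]
gripper_width: 0.0527
```

Request:
play_rows(
  series=[0,0,0,0,0,0,0,0,0,0,0,0,0,0,0,0,0,0,0,0],
  jaw=0,
  squeeze=50,
)

```text
time_s: 13.45
tcp_pos: [0.5595, 0.2674, 0.0682]
eef_rot: [102.4, 90.0, -172.5]
contact_force: [-0.3, -0.1, 0.2]
gripper_width: 0.0246
```

Request:
play_rows(
  series=[0,0,0,0,0,0,0,0,0,0,0,0,0,0,0,0,0,0,0,0],
)

```text
time_s: 13.87
tcp_pos: [0.5596, 0.2675, 0.0683]
eef_rot: [-31.6, 90.0, 53.5]
contact_force: [1.1, 1.8, 0.2]
gripper_width: 0.0156
```

Request:
play_rows(
  series=[0,0,0,0,0,0,0,0,0,0,0,0,0,0,0,0,0,0,0,0],
)

```text
time_s: 14.28
tcp_pos: [0.5595, 0.2675, 0.0683]
eef_rot: [-16.5, 90.0, 68.6]
contact_force: [0.5, 1.7, -1.7]
gripper_width: 0.0153
```

```bash
python3 - <<'E'
from h import *
snap("wrist","17")
go([0.5602,0.267,0.068],85.15,5)
E
```

```text
t 14.3333 tcp [0.5595 0.2675 0.0682] down [ 0.0001  0.0001 -1.    ] jaw yaw 85.09278048358794 j6 -138.46770120393856 dyaw 0.057219516412061466 F [ 0.1536  1.9343 -1.5458] w 0.015773503955678194
dist 0.0008650496596735882 per row 0.00017300993193471764 spin/row -0.000199733791557881 remaining world [ 0.0007 -0.0005 -0.0002]
[0.0, -0.0001, -0.0001, -0.0002, 0.0, -0.0001, -0.0001, -0.0002, 0.0, -0.0001, -0.0001, -0.0002, 0.0, -0.0001, -0.0001, -0.0002, 0.0, -0.0001, -0.0001, -0.0002]
```

View pics/wrist17.png

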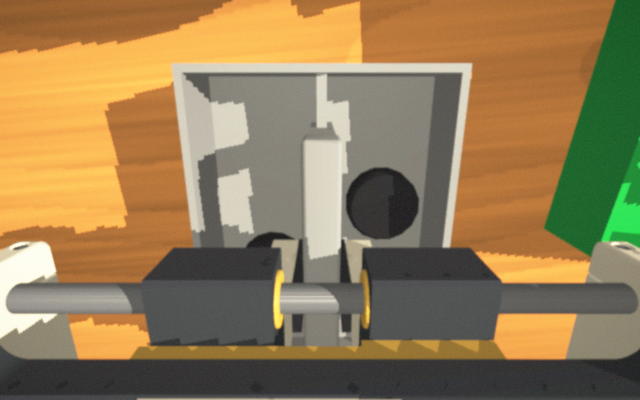

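Request:
play_rows(
  series=[-0.003,0,0,0,-0.006,0,0,0,-0.008,0,0,0,-0.008,0,0,0,-0.005,0,0,0],
)

```text
time_s: 14.75
tcp_pos: [0.5599, 0.2675, 0.0998]
eef_rot: [-53.2, 89.9, 31.9]
contact_force: [-0.2, -0.0, -4.3]
gripper_width: 0.0156
```

```bash
python3 - <<'E'
from h import *
snap("wrist","18");snap("scene","18")
go([0.5602,0.267,0.18],85.15,5)
crop("scene18",300,130,200,150,4,"s18")
E
```

```text
t 14.85 tcp [0.5602 0.2678 0.0999] down [ 0.002   0.0015 -1.    ] jaw yaw 85.09611203528848 j6 -138.47068100463363 dyaw 0.05388796471152091 F [ 0.3312 -1.0616 -3.3571] w 0.01596936992934985
dist 0.08010312295321778 per row 0.016020624590643556 spin/row -0.00018810448228291123 remaining world [ 0.     -0.0008  0.0801]
[-0.016, -0.0, -0.0002, -0.0002, -0.016, -0.0, -0.0002, -0.0002, -0.016, -0.0, -0.0002, -0.0002, -0.016, -0.0, -0.0002, -0.0002, -0.016, -0.0, -0.0002, -0.0002]
```

View pics/wrist18.png

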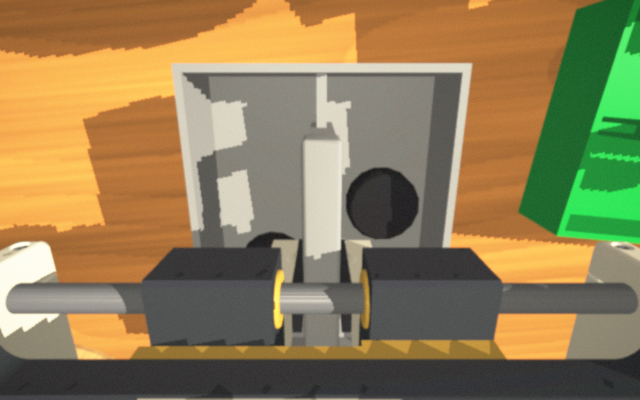

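View pics/s18.png

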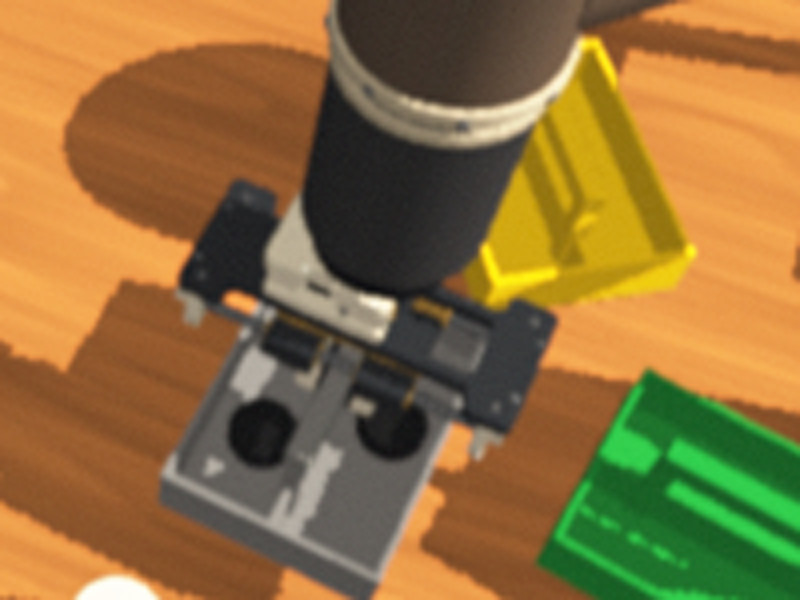

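```bash
python3 - <<'E'
from h import *
crop("wrist18",160,55,330,40,2.4,"c18")
crop("wrist17",160,55,330,40,2.4,"c17")
E
```

```text
(no output)
```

View pics/c18.png

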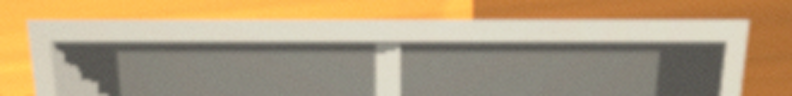

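View pics/c17.png

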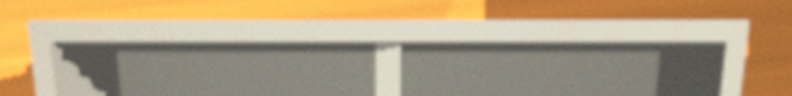

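```bash
python3 - <<'E'
from h import *
uv=U([(28,20),(749,20)],160,55,2.4)
r=[(-.095,-.07),(-.095,.07)]
fit("wrist17",uv,r,.057,[.56,.265,-4.6]);fit("wrist17",uv,r,.057,[.56,.265,-4.6],True)
fit("wrist18",uv,r,.0885,[.56,.265,-4.6])
E
```

```text
wrist17 [ 0.5599  0.2674 -4.9408] res px 0.10196242806406985
wrist17 [ 0.5599  0.2674 -4.9408  0.0571] res px 1.5631940186722204e-13
wrist18 [ 0.5603  0.2674 -4.9355] res px 0.05399017190762834
```

Request:
play_rows(
  series=[-0.01,0,0,0,-0.018,0,0,0,-0.02,0,0,0,-0.02,0,0,0,-0.012,0,0,0],
)

```text
time_s: 15.27
tcp_pos: [0.56, 0.2676, 0.1809]
eef_rot: [-55.8, 89.9, 29.3]
contact_force: [0.8, 1.2, -3.9]
gripper_width: 0.0152
```

```bash
python3 - <<'E'
from h import *
go([0.536,-0.315,0.18],87.9,25)
E
```

```text
t 15.2667 tcp [0.56   0.2676 0.1809] down [ 0.0018  0.001  -1.    ] jaw yaw 85.1067242966417 j6 -138.46818270080868 dyaw 2.7932757033583044 F [ 0.8371  1.2378 -3.9105] w 0.015195781937605155
dist 0.5831133628222732 per row 0.023324534512890936 spin/row -0.0019500743175825137 remaining world [-0.024  -0.5826 -0.0009]
[0.0, -0.001, -0.0233, -0.002, 0.0, -0.001, -0.0233, -0.002, 0.0, -0.0009, -0.0233, -0.002, 0.0, -0.0009, -0.0233, -0.002, 0.0, -0.0008, -0.0233, -0.002]
[0.0, -0.0008, -0.0233, -0.002, 0.0, -0.0008, -0.0233, -0.002, 0.0, -0.0007, -0.0233, -0.002, 0.0, -0.0007, -0.0233, -0.002, 0.0, -0.0006, -0.0233, -0.002]
[0.0, -0.0006, -0.0233, -0.002, 0.0, -0.0005, -0.0233, -0.002, 0.0, -0.0005, -0.0233, -0.002, 0.0, -0.0004, -0.0233, -0.002, 0.0, -0.0004, -0.0233, -0.002]
[0.0, -0.0003, -0.0233, -0.002, 0.0, -0.0003, -0.0233, -0.002, 0.0, -0.0003, -0.0233, -0.002, 0.0, -0.0002, -0.0233, -0.002, 0.0, -0.0002, -0.0233, -0.002]
[0.0, -0.0001, -0.0233, -0.002, 0.0, -0.0001, -0.0233, -0.002, 0.0, -0.0, -0.0233, -0.002, 0.0, 0.0, -0.0233, -0.002, 0.0, 0.0001, -0.0233, -0.002]
```

Request:
play_rows(
  series=[0,-0.001,-0.005,-0.002,0,-0.001,-0.01,-0.002,0,-0.001,-0.015,-0.002,0,-0.001,-0.02,-0.002,0,-0.001,-0.023,-0.002],
)

```text
time_s: 15.68
tcp_pos: [0.5575, 0.1922, 0.1766]
eef_rot: [126.2, 89.8, -148.1]
contact_force: [-0.6, -1.0, -3.9]
gripper_width: 0.0156
```

Request:
play_rows(
  series=[0,-0.001,-0.023,-0.002,0,-0.001,-0.023,-0.002,0,-0.001,-0.023,-0.002,0,-0.001,-0.023,-0.002,0,-0.001,-0.023,-0.002],
)

```text
time_s: 16.1
tcp_pos: [0.5538, 0.0763, 0.1768]
eef_rot: [115.7, 89.8, -158.1]
contact_force: [-0.2, 0.1, -4.4]
gripper_width: 0.0153
```

Request:
play_rows(
  series=[0,-0.0005,-0.023,-0.002,0,-0.0005,-0.023,-0.002,0,-0.0005,-0.023,-0.002,0,-0.0005,-0.023,-0.002,0,-0.0005,-0.023,-0.002],
)

```text
time_s: 16.52
tcp_pos: [0.5489, -0.0383, 0.1769]
eef_rot: [103.3, 89.8, -169.9]
contact_force: [0.5, -0.2, -3.9]
gripper_width: 0.0157
```

Request:
play_rows(
  series=[0,0,-0.023,-0.002,0,0,-0.023,-0.002,0,0,-0.023,-0.002,0,0,-0.023,-0.002,0,0,-0.023,-0.002],
)

```text
time_s: 16.93
tcp_pos: [0.5426, -0.1528, 0.1768]
eef_rot: [90.4, 89.8, 177.7]
contact_force: [0.1, -0.1, -5.4]
gripper_width: 0.0157
```

Request:
play_rows(
  series=[0,0,-0.024,-0.002,0,0,-0.024,-0.002,0,0,-0.022,-0.002,0,0,-0.02,-0.002,0,0,-0.018,0],
)

```text
time_s: 17.35
tcp_pos: [0.5379, -0.2606, 0.1766]
eef_rot: [80.5, 89.8, 168.3]
contact_force: [0.5, 0.6, -4.5]
gripper_width: 0.0157
```

Request:
play_rows(
  series=[0,0,-0.016,0,0,0,-0.014,0,0,0,-0.011,0,0,0,-0.008,0,0,0,-0.005,0],
)

```text
time_s: 17.77
tcp_pos: [0.5376, -0.3135, 0.1777]
eef_rot: [76.4, 89.9, 164.2]
contact_force: [-0.3, -0.2, -4.4]
gripper_width: 0.0159
```

Request:
play_rows(
  series=[0,0,0,0,0,0,0,0,0,0,0,0,0,0,0,0,0,0,0,0],
)

```text
time_s: 18.18
tcp_pos: [0.5385, -0.3119, 0.1784]
eef_rot: [-86.8, 90.0, 1.1]
contact_force: [0.7, 0.2, -4.2]
gripper_width: 0.0154
```

```bash
python3 - <<'E'
from h import *
snap("wrist","20");snap("scene","20"); snap("top","20")
go([0.536,-0.315,0.135],87.9,5)
crop("scene20",120,70,200,150,4,"s20")
E
```

```text
t 18.3333 tcp [ 0.5384 -0.3122  0.1784] down [ 0.0001  0.     -1.    ] jaw yaw 87.87061014403918 j6 -79.97144925832606 dyaw 0.029389855960829436 F [-1.2769  0.2563 -4.8888] w 0.015332550325034184
dist 0.0435179956717773 per row 0.00870359913435546 spin/row -0.00010258995064067107 remaining world [-0.0024 -0.0028 -0.0434]
[0.0087, 0.0004, -0.0006, -0.0001, 0.0087, 0.0004, -0.0006, -0.0001, 0.0087, 0.0004, -0.0006, -0.0001, 0.0087, 0.0004, -0.0006, -0.0001, 0.0087, 0.0004, -0.0006, -0.0001]
```

View pics/wrist20.png

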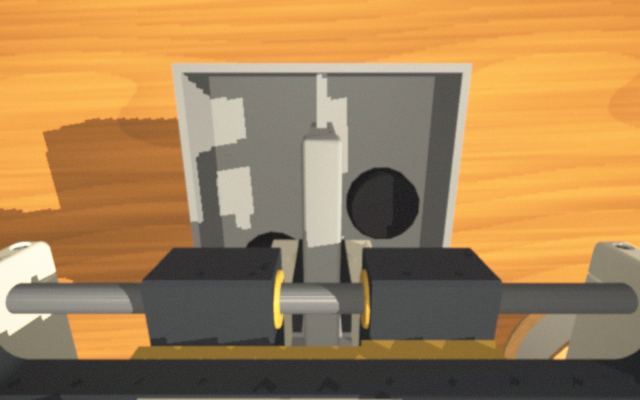

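View pics/s20.png

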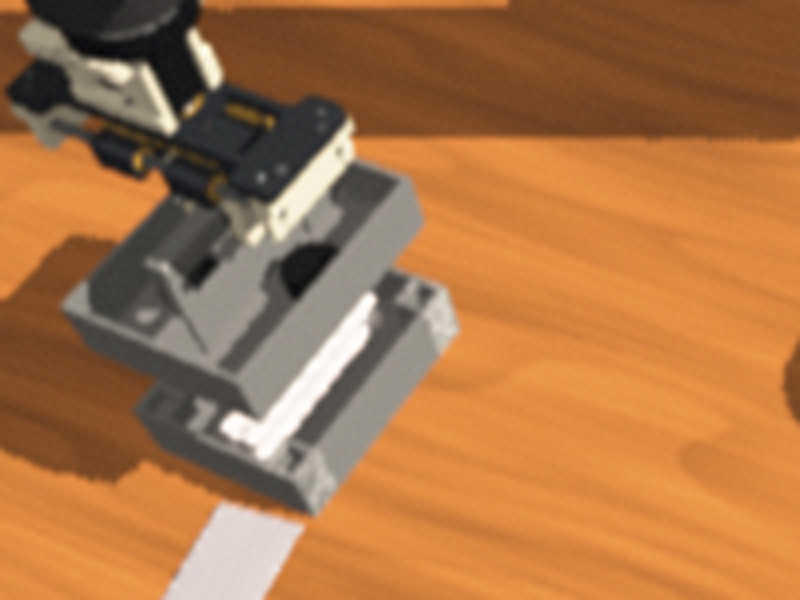

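Request:
play_rows(
  series=[0.006,0.001,-0.001,0,0.012,0.001,-0.001,0,0.014,0.0005,-0.001,0,0.012,0,0,0,0.006,0,0,0],
)

```text
time_s: 18.75
tcp_pos: [0.5346, -0.3151, 0.1261]
eef_rot: [67.8, 89.9, 155.6]
contact_force: [-0.5, -0.3, -4.4]
gripper_width: 0.0155
```

Request:
play_rows(
  series=[0.002,0,0,0,0,0,0,0,0,0,0,0,0,0,0,0,0,0,0,0],
)

```text
time_s: 19.17
tcp_pos: [0.5361, -0.3156, 0.1271]
eef_rot: [-105.6, 89.9, -17.7]
contact_force: [-1.2, -0.3, -4.1]
gripper_width: 0.0155
```

```bash
python3 - <<'E'
from h import *
snap("scene","21"); 
go([0.5358,-0.315,0.1063],87.9,5)
snap("top","21")
go([0.5358,-0.315,0.1063],87.9,5)
crop("scene21",120,70,200,150,4,"s21")
crop("top21",400,150,150,130,5,"t21")
E
```

```text
t 19.2167 tcp [ 0.536  -0.3155  0.127 ] down [ 0.0011 -0.0003 -1.    ] jaw yaw 87.84630474062313 j6 -79.63893547587168 dyaw 0.053695259376880244 F [-0.5571  0.1048 -4.5081] w 0.015464591171217481
dist 0.020664188464781734 per row 0.004132837692956347 spin/row -0.00018743181376778382 remaining world [-0.0002  0.0005 -0.0207]
[0.0041, 0.0, 0.0001, -0.0002, 0.0041, 0.0, 0.0001, -0.0002, 0.0041, 0.0, 0.0001, -0.0002, 0.0041, 0.0, 0.0001, -0.0002, 0.0041, 0.0, 0.0001, -0.0002]
t 19.2667 tcp [ 0.5359 -0.3155  0.1268] down [ 0.0009 -0.0002 -1.    ] jaw yaw 87.8435724849463 j6 -79.63841393834333 dyaw 0.056427515053698585 F [-0.3511  0.6544 -3.9577] w 0.015503673382590517
dist 0.020519211737193517 per row 0.004103842347438703 spin/row -0.00019696918528114103 remaining world [-0.0001  0.0005 -0.0205]
[0.0041, 0.0, 0.0001, -0.0002, 0.0041, 0.0, 0.0001, -0.0002, 0.0041, 0.0, 0.0001, -0.0002, 0.0041, 0.0, 0.0001, -0.0002, 0.0041, 0.0, 0.0001, -0.0002]
```

View pics/s21.png

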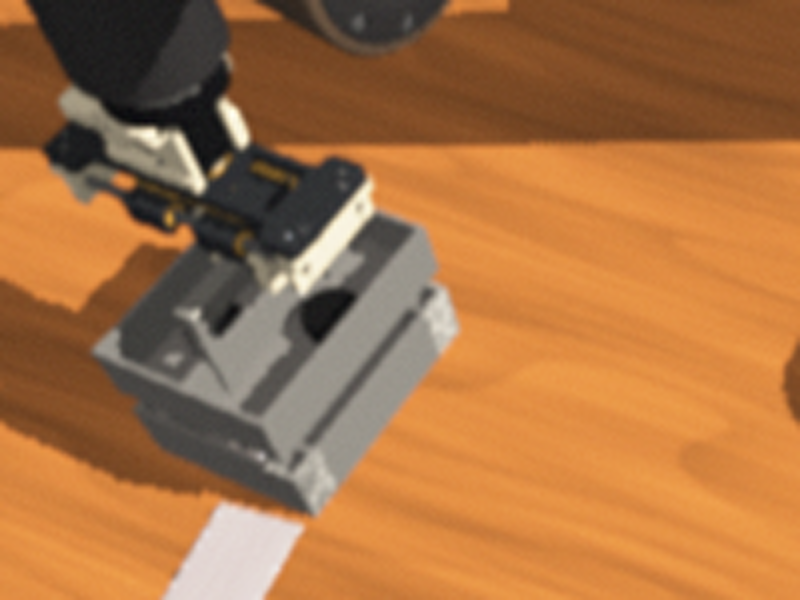

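View pics/t21.png

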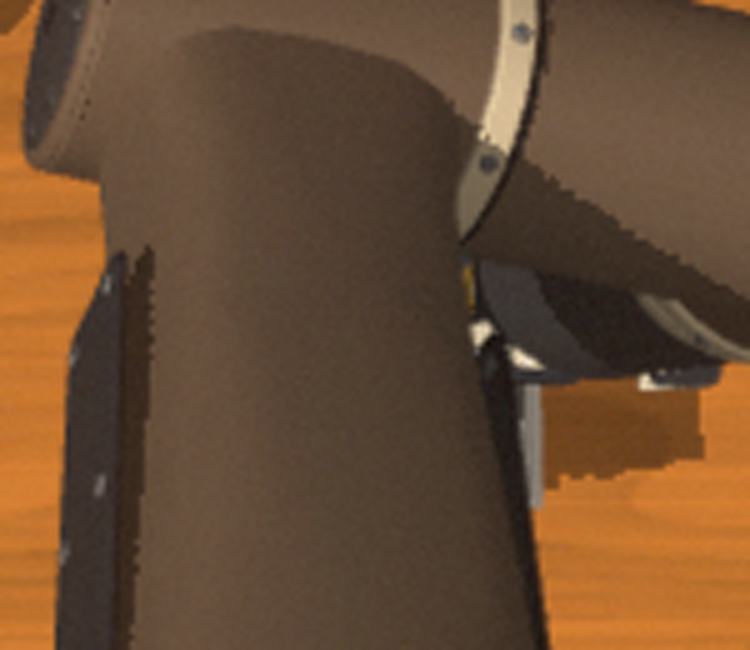

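Request:
play_rows(
  series=[0.003,0,0.0003,0,0.003,0,0,0,0.003,0,0,0,0.002,0,0,0,0.001,0,0,0],
)

```text
time_s: 19.68
tcp_pos: [0.5353, -0.315, 0.1136]
eef_rot: [74.1, 89.9, 161.9]
contact_force: [0.4, -0.4, -4.4]
gripper_width: 0.0158
```

Request:
play_rows(
  series=[0.002,0,0,0,0.002,0,0,0,0.0015,0,0,0,0.001,0,0,0,0,0,0,0],
)

```text
time_s: 20.1
tcp_pos: [0.5355, -0.3151, 0.1075]
eef_rot: [73.8, 90.0, 161.6]
contact_force: [0.2, 0.3, -3.7]
gripper_width: 0.0155
```

Request:
play_rows(
  series=[0.0005,0,0,0,0.0005,0,0,0,0.0003,0,0,0,0,0,0,0,0,0,0,0],
)

```text
time_s: 20.52
tcp_pos: [0.5357, -0.3151, 0.1065]
eef_rot: [-109.5, 90.0, -21.6]
contact_force: [0.8, 1.1, -4.3]
gripper_width: 0.0156
```

Request:
play_rows(
  series=[0.0004,0,0,0,0.0004,0,0,0,0,0,0,0,0,0,0,0,0,0,0,0],
)

```text
time_s: 20.93
tcp_pos: [0.5358, -0.3152, 0.1063]
eef_rot: [-118.1, 90.0, -30.3]
contact_force: [-2.7, 2.8, 3.4]
gripper_width: 0.0155
```

Request:
play_rows(
  series=[0.0004,0,0,0,0,0,0,0,0,0,0,0,0,0,0,0,0,0,0,0],
)

```text
time_s: 21.35
tcp_pos: [0.5358, -0.3152, 0.1062]
eef_rot: [-121.1, 90.0, -33.3]
contact_force: [-3.7, 3.9, 7.3]
gripper_width: 0.0158
```

```bash
python3 - <<'E'
from h import *
snap("scene","22"); 
go([0.5358,-0.315,0.1063],87.9,5)
crop("scene22",120,70,200,150,4,"s22")
E
```

```text
t 21.4 tcp [ 0.5357 -0.3152  0.1062] down [ 0.0006 -0.0004 -1.    ] jaw yaw 87.8577137188711 j6 -79.66938679731942 dyaw 0.04228628112890931 F [-2.8307  3.5081  8.084 ] w 0.016065266621616517
dist 0.00018357497129615924 per row 3.6714994259231845e-05 spin/row -0.00014760696682468243 remaining world [0.0001 0.0002 0.0001]
[-0.0, -0.0, 0.0, -0.0001, -0.0, -0.0, 0.0, -0.0001, -0.0, -0.0, 0.0, -0.0001, -0.0, -0.0, 0.0, -0.0001, -0.0, -0.0, 0.0, -0.0001]
```

View pics/s22.png

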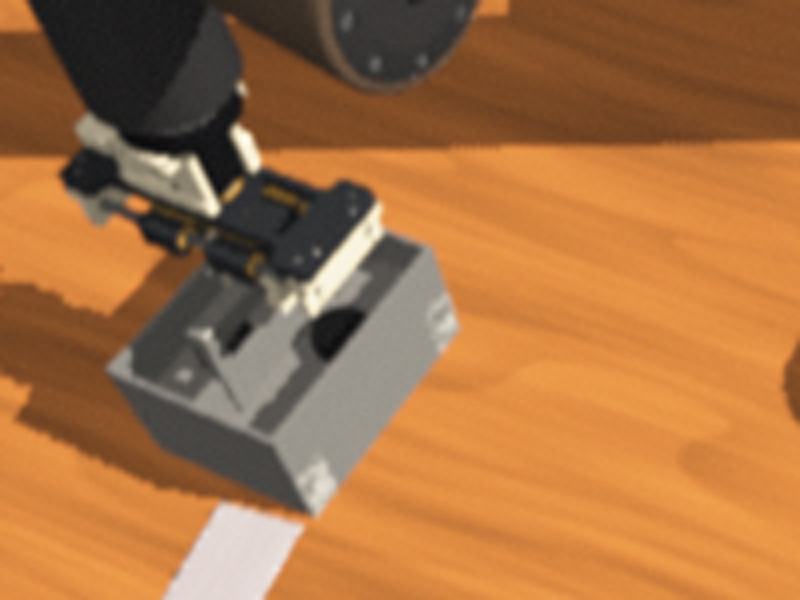

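Request:
play_rows(
  series=[0,0,0,0,0,0,0,0,0,0,0,0,0,0,0,0,0,0,0,0],
  jaw=57,
)

```text
time_s: 21.82
tcp_pos: [0.5358, -0.3152, 0.1051]
eef_rot: [-136.3, 90.0, -48.5]
contact_force: [-0.9, -0.1, -0.3]
gripper_width: 0.0433
```

Request:
play_rows(
  series=[0,0,0,0,0,0,0,0,0,0,0,0,0,0,0,0,0,0,0,0],
)

```text
time_s: 22.23
tcp_pos: [0.5357, -0.3151, 0.1052]
eef_rot: [113.6, 90.0, -158.6]
contact_force: [-0.1, -0.5, -0.1]
gripper_width: 0.0497
```

Request:
play_rows(
  series=[-0.005,0,0,0,-0.015,0,0,0,-0.025,0,0,0,-0.03,0,0,0,-0.03,0,0,0],
)

```text
time_s: 22.65
tcp_pos: [0.5352, -0.315, 0.2115]
eef_rot: [84.4, 89.9, 172.3]
contact_force: [0.7, 0.2, 0.2]
gripper_width: 0.0498
```

Request:
play_rows(
  series=[-0.03,0,0,0,-0.025,0,0,0,-0.015,0,0,0,-0.005,0,0,0,0,0,0,0],
)

```text
time_s: 23.07
tcp_pos: [0.5361, -0.3153, 0.287]
eef_rot: [-103.3, 89.8, -15.5]
contact_force: [-0.9, 0.3, -0.6]
gripper_width: 0.0502
```

Request:
play_rows(
  series=[0,0.01,0.01,0,0,0.015,0.02,0,0,0.015,0.03,0,0,0.01,0.03,0,0,0.01,0.03,0],
)

```text
time_s: 23.48
tcp_pos: [0.4786, -0.1919, 0.2834]
eef_rot: [81.6, 89.8, 169.3]
contact_force: [0.4, -0.4, 0.5]
gripper_width: 0.0499
```

Request:
play_rows(
  series=[0,0,0.03,0,0,0,0.03,0,0,0,0.03,0,0,0,0.02,0,0,0,0.01,0],
)

```text
time_s: 23.9
tcp_pos: [0.484, -0.071, 0.2839]
eef_rot: [85.5, 89.9, 173.4]
contact_force: [0.7, 0.5, -0.4]
gripper_width: 0.0501
```

```bash
python3 - <<'E'
from h import *
snap("scene","23"); snap("top","23"); snap("wrist","23")
go([0.5358,-0.315,0.1063],87.9,5)
crop("scene23",100,70,240,240,2.5,"s23")
E
```

```text
t 24.05 tcp [ 0.4844 -0.0727  0.2844] down [-0.0015 -0.0003 -1.    ] jaw yaw 87.93272537673336 j6 -106.5762419628063 dyaw -0.03272537673335307 F [-0.7622 -0.3348 -0.2975] w 0.04980654722338239
dist 0.3050584358219122 per row 0.061011687164382454 spin/row 0.00011423311459051152 remaining world [ 0.0514 -0.2423 -0.1781]
[0.0356, -0.012, -0.0481, 0.0001, 0.0356, -0.012, -0.0481, 0.0001, 0.0356, -0.012, -0.0481, 0.0001, 0.0356, -0.012, -0.0481, 0.0001, 0.0356, -0.012, -0.0481, 0.0001]
```

View pics/s23.png

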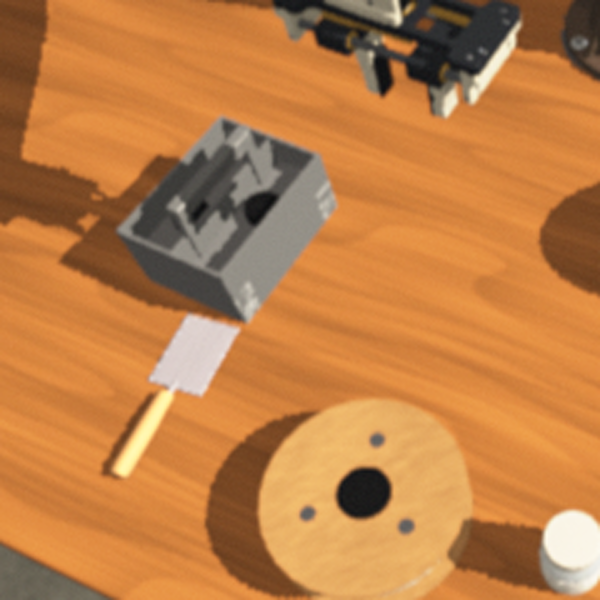

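View pics/top23.png

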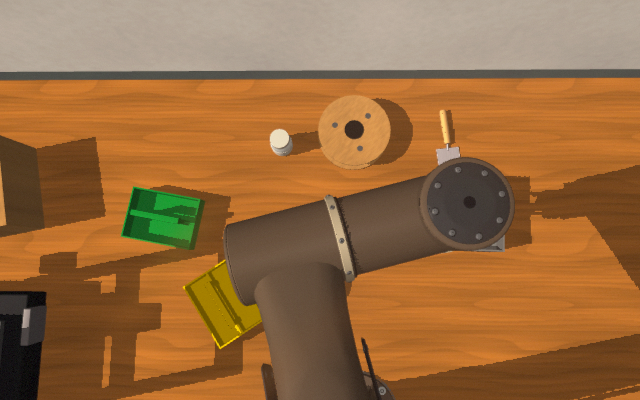

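```bash
python3 - <<'E'
from h import *
a=cv2.imread("pics/scene0.png");b=cv2.imread("pics/scene23.png")
s=np.hstack([cv2.resize(x[110:260,130:250],None,fx=3.3,fy=3.3,interpolation=cv2.INTER_CUBIC) for x in (a,b)]); cv2.imwrite("pics/cmp.png",s)
for n,(x,y,w,h) in dict(scraper=(140,195,55,65),spool=(200,228,92,88),jar=(312,270,32,40),green=(435,220,100,95),yellow=(400,138,75,70)).items():
    d=cv2.absdiff(a[y:y+h,x:x+w],b[y:y+h,x:x+w]); print(n,d.mean())
K,T=load("scene23"); c,sn=np.cos(np.radians(-2.1)),np.sin(np.radians(-2.1))
for z in (.095,0,): print([proj(K,T,[.5362+c*x-sn*y,-.315+sn*x+c*y,z])[0].round(1).tolist() for x,y in ((.095,.07),(.095,-.07),(-.095,.07),(-.095,-.07))])
E
```

```text
scraper 3.571375291375291
spool 3.3316864295125166
jar 3.48046875
green 2.713298245614035
yellow 3.3728253968253967
[[188.4, 179.9], [146.5, 161.5], [228.2, 130.6], [188.5, 115.2]]
[[198.9, 198.6], [159.9, 181.1], [235.0, 151.4], [197.9, 136.5]]
```

View pics/cmp.png

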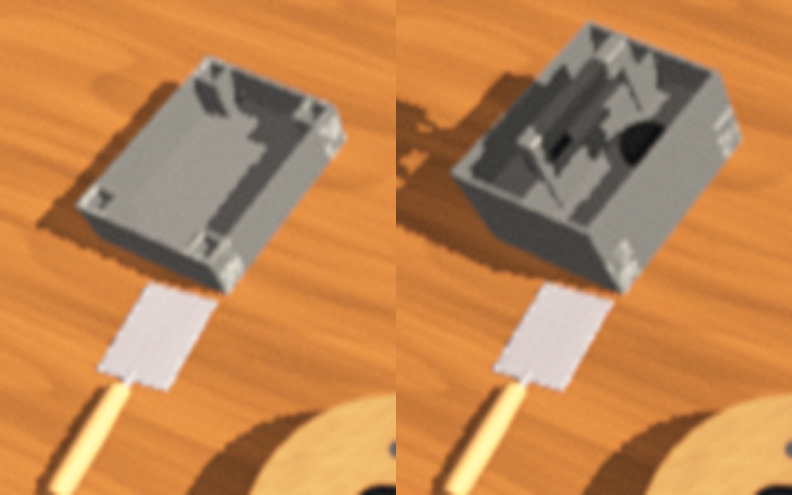

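```bash
python3 - <<'E'
from plant import close_job
print(close_job())
E
```

```text
the job is handed in; nothing more can be done
None
```

The job is handed in at about 24 s of the 64 s allowed. The profile lies flat in the bottom tray, and the top tray is stacked on it with its lugs home.

- **Profile:** I gripped it at mid-length and set it down lengthwise between the corner blocks. I let go at the expected height, once it was touching the floor with about 6 N. The wrist picture afterwards showed it flat and central.
- **Top tray:** I picked it up by the handle and carried it with no visible tilt. It went into the sockets with no contact force until the end. The tool then stopped at 106.2 mm, against an expected home height of 106.3 mm, pressing with about 8 N before I let go.
- **Final pictures:** The trays are flush with no gap. The rim is within about 1 pixel of its predicted home position. The bottom tray's near bottom corner is at the same pixel as at the start. The scraper, spool, jar and both coloured look-alikes match the first picture within image noise.

**Not confirmed:** Only one roller showed clearly in the final view I checked; the divider and handle hid the other. Both were last seen in the tray, above the bottom tray just before lowering.

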